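# Index the sample carousel and hold the probe centred in its guide

### The arm

A 6-joint arm with a two-finger parallel gripper is mounted at the origin on the work surface. World frame = base frame: x ahead of the robot, y to its left, z up, the work surface at z = 0. Lengths are in mm, angles in degrees, forces in N, time in s.
With the tool pointing down it reaches from about 375 to 825 mm from the base axis. Payload 5.5 kg.
Tool frame: the origin (TCP) lies on the centre line of the jaws, within the pads' length; the fingertips stand 25 mm ahead of it and the grasp point (between the pads) lies 6 mm ahead of it; y points along the fingers, z is the direction in which the jaws open and shut, and the axes are right-handed (so a half turn about y gives the same grasp; the last joint's range is limited). The gripper opens to 85 mm and grips with 20 to 120 N. Pads are 22 mm wide; open, the fingers measure 114 mm over their backs; the gripper's body (76 mm by 85 mm) begins 54 mm behind the grasp point. The pads swing forward as they close: fully open they stand 13 mm farther back than shut.
Start: joints at [-69.844, 17.962, -2.699, 69.339, 0, 90], TCP at [206.749, -563.249, 256.299] pointing down, gripper open.
Joint ranges: [-152.73, 152.73], [-39.44, 99.34], [-58.76, 71.6], [-118.89, 123.64], [-81.53, 83.1], [-180, 180]. Speed limits (degrees/s): [136.94, 136.94, 172.46, 180, 180, 180].

### API

Orientations are given as [roll, pitch, yaw] about the fixed x, y, z axes, in that order (R = Rz(yaw) Ry(pitch) Rx(roll)).
In Python, from workcell import r, capture gives the robot as it stands. The module is installed in compiled form; this text tells all that it offers. Calls block until the motion is done:
- r.reach(position, orientation): joint-space move of the TCP to a pose.
- r.move_linear(position, rate=150, rotation=None, threshold=None): straight line of the TCP; rotation=None keeps the orientation; rate is the mean speed in mm/s. With threshold (N) it stops when the force on the tool has changed by that much, and returns True; else False.
- r.goto_joints(angles): joint-space move.
- r.let_go() and r.grab(squeeze=None): open the fingers fully, or close them until they stop; squeeze is the grip in N (None keeps the last).
- r.hold(seconds).
- r.ik(position, orientation): joint angles nearest the present ones, or None.
- capture(name): name is "scene" or "top" or "wrist"; returns a dict with "color" (400x640x3 uint8, red, green, blue), "vfov" (degrees; the focal length in pixels is half the picture's height over the tangent of half this angle, whatever the lens; pixels are square), "cx", "cy" (the principal point, pixels), "extrinsics" (4x4, takes a point from world to camera coordinates); the wrist camera has in their place "tool_from_camera" (4x4, takes a point from camera to tool coordinates, whose origin is the TCP and whose axes are the tool frame's). Camera axes: x right, y up, looking along -z (the intrinsics and any distortion apply to the point x, -y, -z); pixel columns grow to the right and rows downward; lengths in mm; the calibration is good to about 2 mm. A picture is of the moment at which its call begins: read the wrist's pose just before it. There is no depth.
A pose or a line that the arm cannot do raises r.IKError and nothing moves.
- r.job_done(): hands the job in, once; it reports no verdict.
Readings, each from a call of its own:
- r.read_time_s(): time.
- r.read_qpos(): joint angles.
- r.read_joint_velocities(): joint speeds.
- r.read_tau(): joint torques, N m.
- r.read_tcp_pos(): TCP position.
- r.read_tcp_rot(): TCP orientation.
- r.read_force(): force on the tool from outside, world axes, zero at the start.
- r.read_ft_torque(): the same for the moment, N m.
- r.read_gripper_width(): finger opening in mm.
Only numpy, scipy, OpenCV 4.12 (cv2) and the standard library are available. Lean on these libraries where they do the work, as an engineer would, in place of code of your own. Each camera call takes 0.05 s, during which the arm holds its last target.

### The job

Wind the carousel's handwheel clockwise until the open blue cup stands straight beneath the hole of the guide bracket, and let go of it. Then take the orange-handled probe out of its stand and lower it upright through the guide hole, without touching the guide or the cup, until its red band is level with the guide's top face. Finish still holding it there, centred in the hole and steady; leave the other things on the bench alone.

Things in the scene. Friction and masses are not known exactly. Their poses are not given: they have to be found in the camera images.
- station: Fixed sampling station. Origin: on the bench under the carousel's vertical axis. Round grey base 236 mm across and 14 mm high; its own -y points from the axis to the guide bracket. Bracket: an aluminium post 50 mm wide stands 135 mm from the axis and carries a level plate 50 x 50 mm, 12 mm thick (top 100 mm above the bench), with the guide hole through it. The station's position and yaw differ each time.
- carousel (a joint): Angle of the carousel, turned by its handwheel; rad, grows clockwise seen from above, 0 when the open cup is exactly under the guide hole. Starts between -3.6 and -1.8; stops at -4.0 and +0.5. Stiff: needs 0.15 N m to turn (more when fast) and stays where it is left.
- wheel_grip (a point): Point on the carousel's axis, 127 mm above the bench, at the height to grip the handwheel's bar. The handwheel is a blue-grey disc 84 mm across (top 105 mm above the bench) with a black upright bar across it, 14 mm thick, 60 mm long, its top at 139 mm, to be pinched from above across its thickness. The bar's length points along the line from the axis to the open cup; the end on the cup's side is marked yellow. The bar turns with the carousel.
- cup_mouth (a point): Centre of the mouth of the open blue cup, 72 mm above the bench, on the white carousel disc (224 mm across), 90 mm from its axis. Cup 38 mm outside, 32 mm inside; its inner floor 36 mm above the bench. The other five places carry clear vials with dark caps, tops 70 mm above the bench.
- guide_hole (a point): Centre of the guide hole at the top face of the bracket plate, 100 mm above the bench, 90 mm from the carousel's axis. Vertical through hole, 25 mm across, 12 mm deep.
- stand: Fixed white stand 70 x 70 mm, 105 mm high, with a 15 mm hole in its top plate in which the probe hangs upright by its collar. Origin: centre of the underside. Its place and yaw differ each time; it changes places with the tube rack.
- probe: Loose probe, about 120 g. Origin at the tip, z up along the rod. Steel shank 10 mm across and 95 mm long, then a collar 30 mm across and 5 mm thick, then an orange square handle 22 x 22 mm, 62 mm high (its sides face the probe's x and y; 100 to 162 mm above the tip). In the stand the tip is 10 mm above the bench.
- probe_tip (a point): The lower end of the shank, on its axis.
- probe_band (a point): Middle of the red band (6 mm high) on the shank, on its axis, 50 mm above the tip.
- probe_grip (a point): Point in the handle to grip, on the axis, 137 mm above the tip.
- tube_rack: Bystander: loose green rack 60 x 70 mm, 64 mm high with its capped tubes. Origin: centre of the underside.
- bottle: Bystander: loose amber bottle 56 mm across, 120 mm high. Origin: centre of the underside.
- well_plate: Bystander: loose white plate 128 x 86 x 14 mm. Origin: centre of the underside.
- tip_box: Bystander: loose blue box with clear lid, 122 x 82 x 70 mm. Origin: centre of the underside.
- beaker: Bystander: loose glass beaker 64 mm across, 85 mm high. Origin: centre of the underside.
- marker: Bystander: loose marker pen 130 mm long, 12 mm thick, lying. Origin: underside near its middle.
- jar: Bystander: loose white jar with red lid, 60 mm across, 60 mm high. Origin: centre of the underside.

How it is judged (in metres and radians):
On the way, in this order (a step that is already met when the one before it is completed fails the run):
1. the open cup stands beneath the guide hole and the handwheel has been let go (horizontal distance between cup_mouth and guide_hole below 0.0065 m and contact force between the fingers and station below 0.2 N), for 0.2 s.
2. the probe is lifted out of its stand (height (world z) of probe_tip above 0.11 m and contact force between the fingers and probe above 0.5 N), for 0.2 s.
At the end, for the whole second after the job is handed in: The gripper holds the probe still and upright (tilt under 0.1 rad), touching nothing of the station: its red band within 6 mm of the height of the guide's top face and within 5 mm of the hole's axis, its tip within 6 mm of that axis, and the open cup within 7.5 mm of straight beneath the hole (horizontal distance between probe_band and guide_hole below 0.005 m and horizontal distance between probe_tip and guide_hole below 0.006 m and z of probe_band in the frame of guide_hole between -0.006 and 0.006 m and horizontal distance between cup_mouth and guide_hole below 0.0075 m and angle between probe's own z axis and vertical below 0.1 rad and contact force between the fingers and probe above 0.5 N and contact force between probe and station below 0.2 N and linear speed of probe below 0.01 m/s and angular speed of probe below 0.1 rad/s); the arm keeps its last pose, push and grip.
It fails at once if the probe touches the guide, the cup or another part of the station (over 0.5 N) (contact force between probe and station above 0.5 N).
It fails at once if a bystander is moved by more than 20 mm (distance of any of tube_rack, bottle, well_plate, tip_box, beaker, marker, jar from where it was at the start of the episode above 0.02 m).
It also fails if it takes over 72 s, if anything falls off the work surface, if the arm or the gripper's body presses on something with over 40 N, if the wrist force passes 120 N, or if a joint passes its speed limit or range.

## Working session

There is one attempt and no reset: what is moved stays moved. The work goes in short steps, each a Python script; the robot and the scene stay as the last script left them, time stands still between calls to the robot, and variables do not carry over. Pictures are saved under pics/ and viewed, and the job is handed in when it is done.

```bash
mkdir -p pics
python3 - <<'E'
from workcell import r,capture
import cv2,numpy as np
print(r.read_time_s(),r.read_tcp_pos(),r.read_tcp_rot(),r.read_qpos())
for n in["scene","top","wrist"]:
    c=capture(n); cv2.imwrite(f"pics/{n}0.png",c["color"][:,:,::-1])
    print({k:(np.round(v,4).tolist() if hasattr(v,'shape') else v) for k,v in c.items() if k!="color"})
E
```

```text
0.0 [ 206.56067194 -562.75278469  255.42240862] [-9.00984805e+01 -1.16587142e-03 -1.59844982e+02] [-6.98435418e+01  1.80047333e+01 -2.75506938e+00  6.93386778e+01
 -1.16339488e-03  9.00014418e+01]
{'vfov': 49.173264261609376, 'cx': 326.08227887340746, 'cy': 202.84263273231818, 'extrinsics': [[0.6471, 0.7622, 0.02, -343.1331], [-0.5188, 0.4209, 0.7441, 201.557], [0.5587, -0.4918, 0.6678, -1518.0733], [0.0, 0.0, 0.0, 1.0]]}
{'vfov': 45.04738681595369, 'cx': 313.990031202303, 'cy': 192.9977910540518, 'extrinsics': [[-0.0084, -0.9999, -0.0149, 15.9028], [0.9936, -0.01, 0.1126, -557.8554], [-0.1127, -0.0138, 0.9935, -1419.1328], [0.0, 0.0, 0.0, 1.0]]}
{'vfov': 60.24305064592351, 'cx': 317.75296166904246, 'cy': 199.07981622416193, 'tool_from_camera': [[-0.0007, -0.9561, -0.2932, -74.0296], [-0.0015, 0.2932, -0.9561, -116.843], [1.0, -0.0003, -0.0016, -0.32], [0.0, 0.0, 0.0, 1.0]]}
```

View pics/scene0.png

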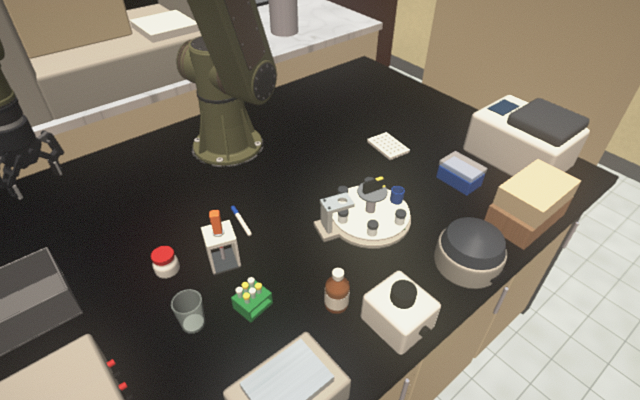

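View pics/top0.png

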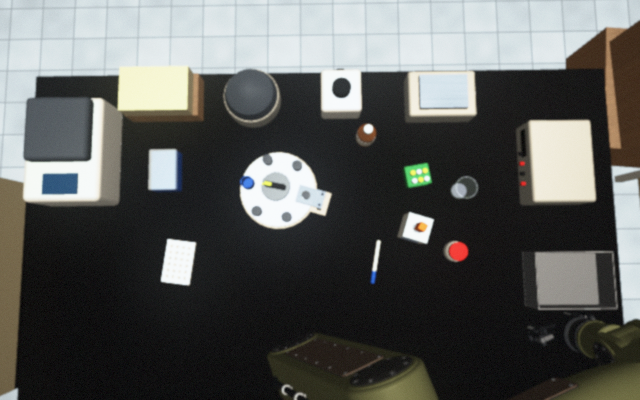

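View pics/wrist0.png

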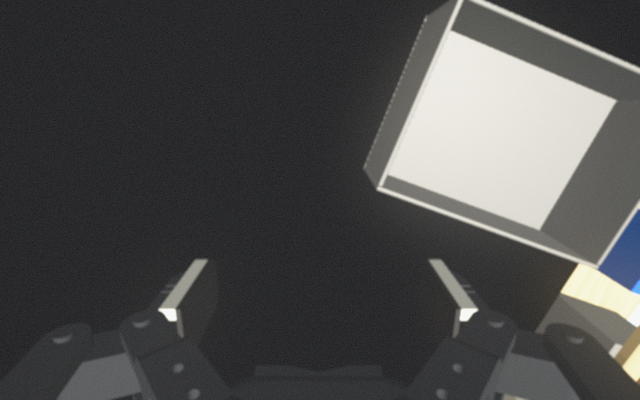

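```bash
cat > h.py <<'E'
from workcell import r,capture
import cv2,numpy as np
from scipy.spatial.transform import Rotation as Ro
def f_of(c): return c["color"].shape[0]/2/np.tan(np.radians(c["vfov"])/2)
def shot(n,save=None):
    if n=="wrist":
        p=np.array(r.read_tcp_pos());o=r.read_tcp_rot()
    c=capture(n)
    if n=="wrist":
        T=np.eye(4);T[:3,:3]=Ro.from_euler('xyz',o,degrees=True).as_matrix();T[:3,3]=p
        c["W"]=T@c["tool_from_camera"]
    else: c["W"]=np.linalg.inv(c["extrinsics"])
    if save: cv2.imwrite(f"pics/{save}.png",c["color"][:,:,::-1])
    return c
def ray(c,u,v):
    f=f_of(c);d=np.array([(u-c["cx"])/f,-(v-c["cy"])/f,-1.])
    return c["W"][:3,3],c["W"][:3,:3]@d
def onz(c,u,v,z):
    o,d=ray(c,u,v);return o+d*(z-o[2])/d[2]
def proj(c,P):
    q=np.linalg.inv(c["W"])@np.append(P,1);f=f_of(c)
    return np.array([c["cx"]-f*q[0]/q[2],c["cy"]+f*q[1]/q[2]])
E
python3 - <<'E'
from h import *
c=shot("top")
for n,u,v,z in [("wheel",273.5,186,105),("cup",247,183,72),("guide",309,196,100),("probe",421,227,172),("stand",416,228,105),("base disc",279,190,36),("rack",418,176,60),("bottle",367,132,60),("jar",456,252,60),("marker",376,262,6),("beaker",464,188,40)]:
    print(n,np.round(onz(c,u,v,z),1))
im=c["color"][:,:,::-1][130:270,220:480]
cv2.imwrite("pics/topz.png",cv2.resize(im,None,fx=3,fy=3,interpolation=cv2.INTER_CUBIC))
c=shot("scene")
im=c["color"][:,:,::-1][160:290,180:430]
cv2.imwrite("pics/scz.png",cv2.resize(im,None,fx=3,fy=3,interpolation=cv2.INTER_CUBIC))
E
```

```text
wheel [571.  125.5 105. ]
cup [584.9 206.7  72. ]
guide [541.7  24.1 100. ]
probe [ 447.3 -277.8  172. ]
stand [ 447.3 -277.4  105. ]
base disc [567.6 115.7  36. ]
rack [ 602.1 -297.1   60. ]
bottle [ 736.5 -149.5   60. ]
jar [ 378.6 -399.5   60. ]
marker [ 350.2 -173.6    6. ]
beaker [ 567.5 -436.6   40. ]
```

View pics/topz.png

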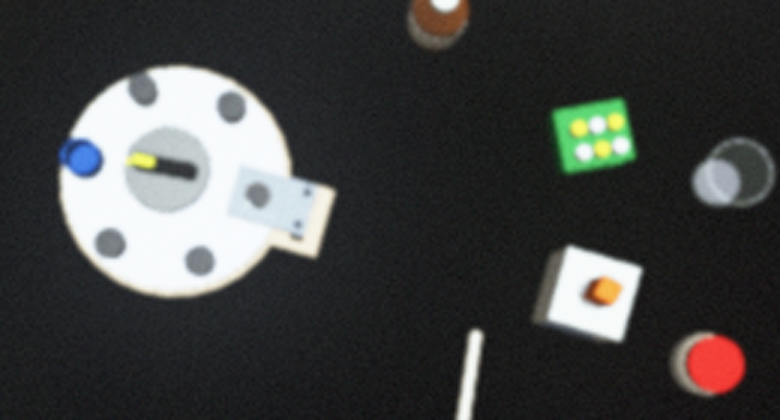

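View pics/scz.png

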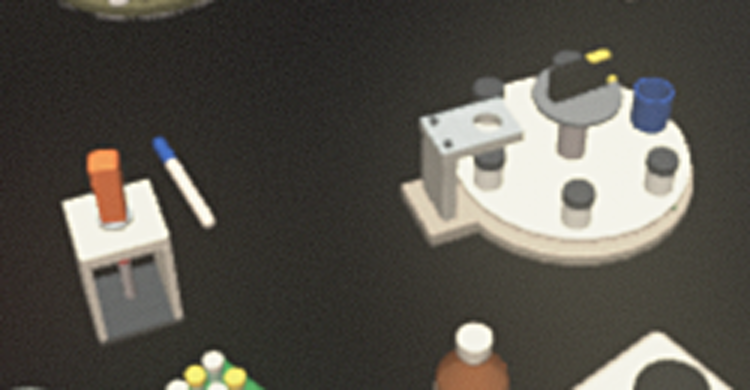

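Run:
```python
from h import *
for yaw in [80,35,-10,-55,-100,-145,170,125]:
    q=r.ik([563,110,330],[-90,0,yaw]); print(yaw,None if q is None else np.round(q,1))
q=r.ik([563,110,330],[-90,0,-100])
r.reach([563-20,90,300],[-90,0,-100])
print(r.read_time_s(),r.read_qpos(),r.read_tcp_pos())
shot("wrist","w1")
```

```text
80 [ 11.1  14.1   1.7  77.6   0.  -68.9]
35 [ 11.1  14.1   1.7  77.6   0.  -23.9]
-10 [11.1 14.1  1.7 77.6  0.  21.1]
-55 [11.1 14.1  1.7 77.6  0.  66.1]
-100 [ 11.1  14.1   1.7  77.6   0.  111.1]
-145 [ 11.1  14.1   1.7  77.6   0.  156.1]
170 [  11.1   14.1    1.7   77.6    0.  -158.9]
125 [  11.1   14.1    1.7   77.6    0.  -113.9]
2.85 [ 9.33844807e+00  1.18022305e+01 -5.06469007e+00  7.31400655e+01
 -1.44206015e-02  1.09411009e+02] [543.12209788  89.23590348 299.93679188]
```

View pics/w1.png

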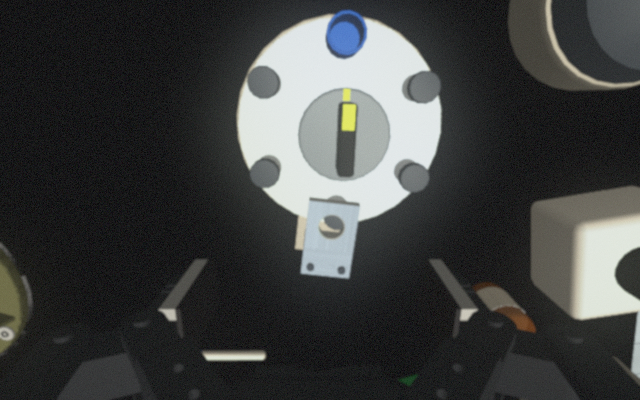

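Run:
```python
from h import *
c=shot("wrist")
im=c["color"];hsv=cv2.cvtColor(im,cv2.COLOR_RGB2HSV)
for p in [(320,140),(330,205),(330,226),(346,60),(346,35),(350,90),(270,85)]: print(p,im[p[1],p[0]],hsv[p[1],p[0]])
cv2.imwrite("pics/w1z.png",cv2.resize(im[:290,220:460,::-1],None,fx=2.06,fy=2.06,interpolation=cv2.INTER_CUBIC))
for P in[(571,125,105),(545,27,100)]: print(proj(c,P))
```

```text
(320, 140) [168 174 171] [ 75   9 174]
(330, 205) [185 199 206] [100  26 206]
(330, 226) [107 111 108] [ 68   9 111]
(346, 60) [221 228 230] [ 97  10 230]
(346, 35) [ 83 128 205] [109 152 205]
(350, 90) [193 203 136] [ 34  84 203]
(270, 85) [117 123 123] [ 90  12 123]
[342.13222406 133.38876167]
[331.09306822 235.67989261]
```

View pics/w1z.png

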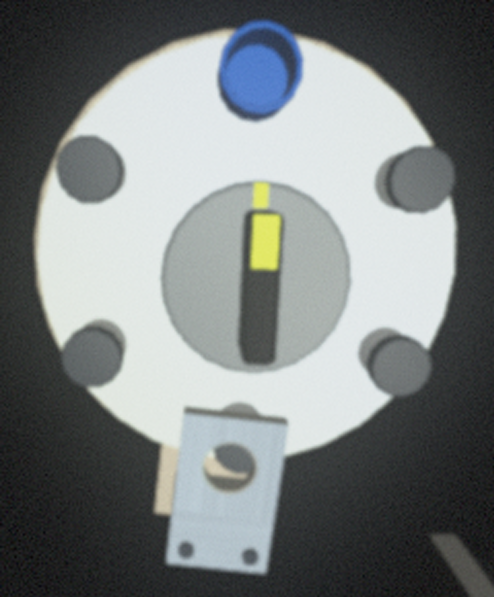

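```bash
cat >> h.py <<'E'
def region(mask,seed,r0):
    "component of mask nearest seed, within r0: contour hull"
    m=np.zeros(mask.shape,np.uint8);cv2.circle(m,tuple(int(round(x)) for x in seed),int(r0),255,-1)
    m=cv2.bitwise_and(m,mask.astype(np.uint8)*255)
    m=cv2.morphologyEx(m,cv2.MORPH_OPEN,np.ones((3,3),np.uint8))
    cs,_=cv2.findContours(m,cv2.RETR_EXTERNAL,cv2.CHAIN_APPROX_NONE)
    h=max(cs,key=cv2.contourArea);return cv2.convexHull(h)
def circ(c,hull,z):
    "fit circle to hull points cast onto plane z"
    P=np.array([onz(c,*p,z)[:2] for p in hull[:,0,:].astype(float)])
    A=np.c_[2*P,np.ones(len(P))];s=np.linalg.lstsq(A,(P**2).sum(1),rcond=None)[0]
    R=np.sqrt(s[2]+s[0]**2+s[1]**2);res=np.hypot(*(P-s[:2]).T)-R
    return s[:2],2*R,res.std(),len(P)
E
python3 - <<'E'
from h import *
c=shot("wrist")
im=cv2.GaussianBlur(c["color"],(3,3),0).astype(int);R,G,B=im[...,0],im[...,1],im[...,2]
w=region((im.max(2)<198),(344.5,134),52); print("wheel",circ(c,w,105),cv2.fitEllipse(w))
h=region((B-R<12)|(B<150),(331,227),16); print("hole",circ(c,h,100),cv2.fitEllipse(h))
cm=region((B-R>50),(346,33),30); e=cv2.fitEllipse(cm); print("cup",e,cv2.boundingRect(cm))
# cup rim only: upper ellipse
v=c["color"][:,:,::-1].copy()
for x in(w,h,cm): cv2.polylines(v,[x],True,(0,0,255),1)
cv2.imwrite("pics/w1m.png",cv2.resize(v[:290,220:460],None,fx=2.06,fy=2.06,interpolation=cv2.INTER_NEAREST))
pl=((B-R>10)&(R>150)&(R<215)&(np.abs(np.mgrid[:400,:640][1]-330)<45)&(np.mgrid[:400,:640][0]>195))
q=region(pl,(331,240),60);print(cv2.approxPolyDP(q,6,True)[:,0].tolist())
for p in cv2.approxPolyDP(q,6,True)[:,0]: print(onz(c,*map(float,p),100).round(1))
# bar ends: yellow
ye=(R-B>40)&(G>130);M=cv2.moments(ye.astype(np.uint8)*((np.mgrid[:400,:640][0]<150)&(np.abs(np.mgrid[:400,:640][1]-345)<40)).astype(np.uint8),True);print(M['m10']/M['m00'],M['m01']/M['m00'])
E
```

```text
wheel (array([571.98282982, 122.74275143]), np.float64(82.41796877094463), np.float64(0.1411312000108096), 44) ((343.65948486328125, 133.9484405517578), (91.38172912597656, 93.8165054321289), 36.06769561767578)
hole (array([546.47842072,  35.9386129 ]), np.float64(27.075592794294973), np.float64(0.18535846823782487), 18) ((331.10791015625, 227.09237670898438), (25.60681915283203, 27.471792221069336), 88.52843475341797)
cup ((346.29229736328125, 32.30842590332031), (40.15944290161133, 46.254539489746094), 8.506152153015137) (326, 10, 41, 46)
[[310, 201], [359, 206], [347, 276], [302, 272]]
[530.9  66.2 100. ]
[576.6  53.  100. ]
[553.8 -20.2 100. ]
[509.   -7.6 100. ]
347.98792756539234 112.54728370221328
```

View pics/w1m.png

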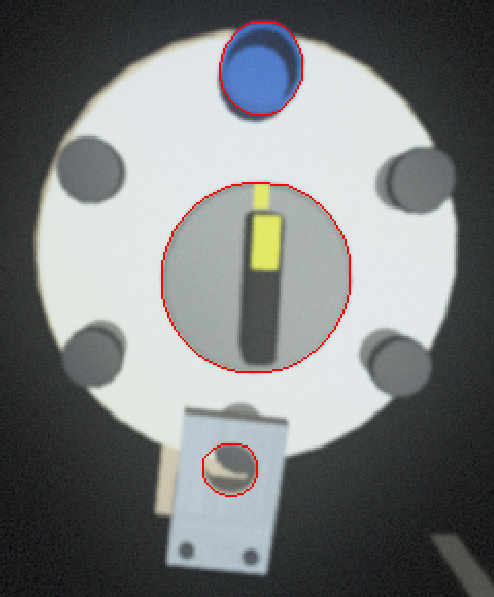

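Run:
```python
from h import *
c=shot("wrist")
a=onz(c,348.2,103.4,139);b=onz(c,344.8,175.7,139);print(a,b,(a+b)/2,np.linalg.norm(a-b))
yaw=np.degrees(np.arctan2(*(a-b)[1::-1]));print("bar yaw",yaw)
X,Y=572.0,122.7
r.reach([X,Y,230],[-90,0,yaw])
print(r.read_qpos(),r.read_time_s())
r.move_linear([X,Y,180],rate=120)
shot("wrist","w2")
```

```text
[577.45837001 151.21336144 139.        ] [566.15033846  94.76675863 139.        ] [571.80435424 122.99006004 139.        ] 57.56813828756058
bar yaw 78.67180669759598
[ 1.21047104e+01  1.69906401e+01 -7.46899058e+00  6.55374212e+01
 -2.80760548e-03 -6.65484071e+01] 5.6417
```

View pics/w2.png

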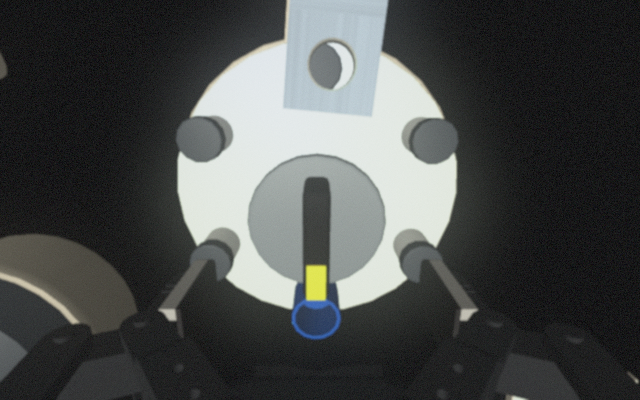

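The bar is upright at column 316, centred between the jaws, with the guide hole opposite at (331,64). I'll grip and wind.

Run:
```python
from h import *
X,Y=572.0,122.9
print(r.move_linear([X,Y,134],rate=60,threshold=15))
r.grab(60)
print("w",r.read_gripper_width(),r.read_tcp_pos(),r.read_tcp_rot(),r.read_force(),r.read_time_s())
q=np.array(r.read_qpos());y0=r.read_tcp_rot()[2]
tot=(y0-(-106.4))
print("tot",tot)
n=5
for i in range(1,n+1):
    t=q.copy();t[5]=q[5]+tot*i/n
    r.goto_joints(list(t))
    print(np.round(r.read_qpos()[5],1),np.round(r.read_force(),1),np.round(r.read_ft_torque(),2),r.read_time_s())
print(r.read_tcp_pos(),r.read_tcp_rot())
```

```text
False
w 13.032349686602222 [572.98207495 122.74434616 134.37993754] [-9.01081407e+01 -5.51776358e-03  7.86508694e+01] [ 4.60538386 -1.61547285 -0.18528273] 7.825
tot 185.05086938635168
-29.6 [ 2.8 -0.9  0.2] [-0.08 -0.25 -0.15] 8.4917
7.3 [ 3.3 -1.4 -0.5] [-0.17 -0.45 -0.11] 9.1583
44.3 [ 3.  -2.5 -0.4] [-0.27 -0.55 -0.12] 9.825
81.4 [ 3.1 -2.9 -1.4] [-0.47 -0.55 -0.18] 10.4917
118.4 [ 3.4 -3.2 -0.3] [-0.69 -0.57 -0.14] 11.1583
[572.97018057 122.50183341 134.41310564] [-8.98844588e+01 -8.63969119e-03 -1.06258653e+02]
```

Run:
```python
from h import *
r.hold(0.3);r.let_go();print(r.read_gripper_width(),r.read_force())
p=r.read_tcp_pos()
r.move_linear([p[0],p[1],230],rate=120)
r.move_linear([555,95,300],rate=150)
r.hold(0.3)
c=shot("wrist","w3");print(r.read_time_s(),r.read_tcp_pos())
cv2.imwrite("pics/w3z.png",cv2.resize(c["color"][:290,220:460,::-1],None,fx=2.06,fy=2.06,interpolation=cv2.INTER_CUBIC))
c=shot("top")
cv2.imwrite("pics/t3.png",cv2.resize(c["color"][130:270,220:480,::-1],None,fx=3,fy=3,interpolation=cv2.INTER_CUBIC))
```

```text
85.07878660940547 [0.33041847 0.59005677 0.49567232]
14.1167 [554.80799138  95.17484944 299.32007235]
```

View pics/w3z.png

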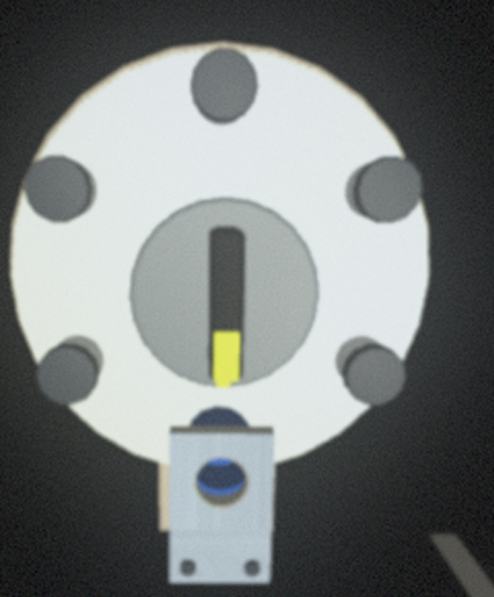

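View pics/t3.png

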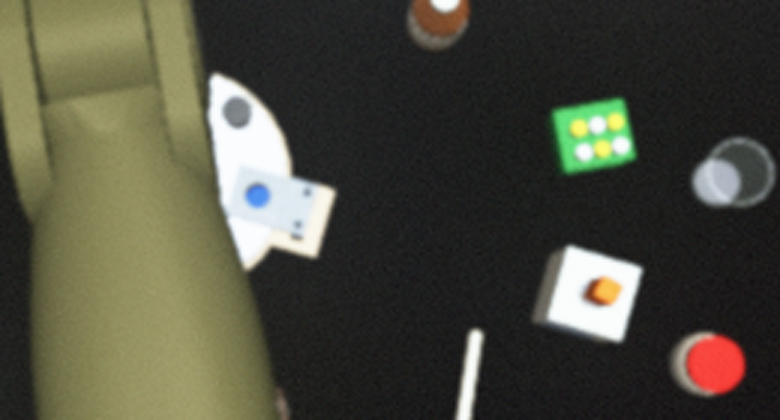

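Run:
```python
from h import *
c=shot("wrist")
im=cv2.GaussianBlur(c["color"],(3,3),0).astype(int);R,G,B=im[...,0],im[...,1],im[...,2]
w=region((im.max(2)<198),(328.7,141.5),50); W=circ(c,w,105);print("wheel",W)
h=region((B-R<12)|(B<150),(327,234),16); H=circ(c,h,100);print("hole",H)
cols=np.mgrid[:400,:640]
bar=((im.max(2)<110)|(R-B>40))&(np.hypot(cols[1]-330,cols[0]-145)<46)
q=region(bar,(330,147),46);rc=cv2.minAreaRect(q);print(rc)
bx=cv2.boxPoints(rc);bx=bx[np.argsort(bx[:,1])]
a=onz(c,*bx[:2].mean(0),139);b=onz(c,*bx[2:].mean(0),139);d=b-a;print(a,b,"bar",np.degrees(np.arctan2(d[1],d[0])))
g=H[0]-W[0];print("guide",np.degrees(np.arctan2(g[1],g[0])),np.hypot(*g))
# opposite cap, z=70
k=region((im.max(2)<140)&(im.max(2)>80),(328.7,41.5),22);K=circ(c,k,70);print("cap",K);d=W[0]-K[0];print(np.degrees(np.arctan2(d[1],d[0])),np.hypot(*d))
cu=region((B-R>35),(327,203),14)
v=c["color"][:,:,::-1].copy()
for x in(w,h,q,k): cv2.polylines(v,[x],True,(0,0,255),1)
cv2.imwrite("pics/w3m.png",cv2.resize(v[:290,220:460],None,fx=2.06,fy=2.06,interpolation=cv2.INTER_NEAREST))
for yaw in (0,15,30,45,-60,-75,-90,-105): print(yaw,r.ik([447,-277,250],[-90,0,yaw]) is not None)
```

```text
wheel (array([572.26712908, 122.80261334]), np.float64(82.49349427911437), np.float64(0.10711794421099383), 47)
hole (array([546.5292708 ,  35.14573924]), np.float64(25.84653013921118), np.float64(0.2587630485392415), 15)
((329.10888671875, 148.99148559570312), (15.822348594665527, 76.17765045166016), 1.2453643083572388)
[580.92311141 151.26262442 139.        ] [562.9017891   92.43321289 139.        ] bar -107.0314946394468
guide -106.36332210210679 91.35734740598032
cap (array([597.26034266, 207.65523543]), np.float64(28.963305197929763), np.float64(0.44868934159435664), 25)
-106.41225892693699 88.45692850721512Traceback (most recent call last):
  File "<stdin>", line 14, in <module>
  File "h.py", line 29, in region
    h=max(cs,key=cv2.contourArea);return cv2.convexHull(h)
ValueError: max() iterable argument is empty
```

Run:
```python
from h import *
r.reach([447,-277,310],[-90,0,-90])
c=shot("wrist","w4");print(r.read_time_s(),r.read_tcp_pos(),r.read_qpos())
for yaw in range(-180,180,15):
    q=r.ik([447,-277,250],[-90,0,yaw]);q2=r.ik([547,36,250],[-90,0,yaw])
    print(yaw,q is not None and round(q[5]),q2 is not None and round(q2[5]),end='; ')
```

```text
15.7083 [ 447.51759244 -276.26962156  309.9978036 ] [-3.16989314e+01  8.98806523e+00 -7.17707445e+00  7.38327132e+01
  1.77443586e-02  5.82374767e+01]
-180 148 -176; -165 133 169; -150 118 154; -135 103 139; -120 88 124; -105 73 109; -90 58 94; -75 43 79; -60 28 64; -45 13 49; -30 -2 34; -15 -17 19; 0 -32 4; 15 -47 -11; 30 -62 -26; 45 -77 -41; 60 -92 -56; 75 -107 -71; 90 -122 -86; 105 -137 -101; 120 -152 -116; 135 -167 -131; 150 178 -146; 165 163 -161;
```

View pics/w4.png

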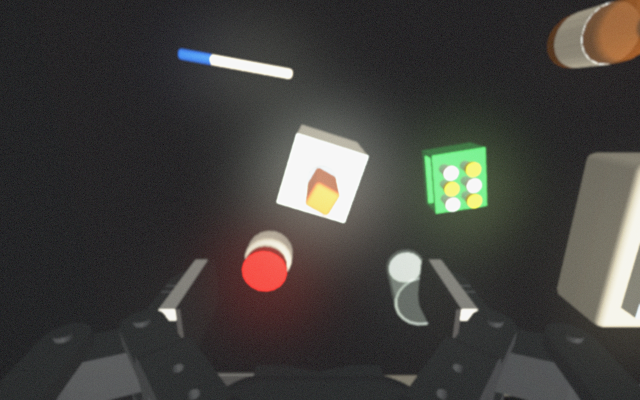

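Run:
```python
from h import *
c=shot("wrist")
im=cv2.GaussianBlur(c["color"],(3,3),0).astype(int);R,G,B=im[...,0],im[...,1],im[...,2]
for p in[(322,196),(322,178),(300,170)]: print(im[p[1],p[0]])
t=region((R>200)&(G>130)&(R-B>90),(322,195),30);rt=cv2.minAreaRect(t);print(rt)
bx=cv2.boxPoints(rt);P=np.array([onz(c,*p,172)[:2] for p in bx]);print(P.round(1),P.mean(0),np.hypot(*(P-np.roll(P,1,0)).T))
e=np.roll(P,-1,0)-P;print("handle yaw",np.degrees(np.arctan2(e[:,1],e[:,0]))%90)
s=region((R>150)&(np.abs(R-B)<60)|(R-B>90)&(R>120),(322,178),58);a=cv2.approxPolyDP(s,6,True)[:,0];print(a.tolist())
P=np.array([onz(c,*map(float,p),105)[:2] for p in a]);print(P.round(1),P.mean(0))
e=np.roll(P,-1,0)-P;print(np.hypot(*e.T),np.degrees(np.arctan2(e[:,1],e[:,0]))%90)
z=c["color"][110:240,250:400,::-1]
v=c["color"][:,:,::-1].copy();cv2.polylines(v,[t,s],True,(255,0,0),1)
cv2.imwrite("pics/w4z.png",np.hstack([cv2.resize(x[110:240,250:400],None,fx=2.6,fy=2.6,interpolation=cv2.INTER_CUBIC) for x in(c["color"][:,:,::-1],v)]))
```

```text
[247 236 136]
[207 146 116]
[247 247 247]
((322.1692199707031, 195.453857421875), (27.535709381103516, 29.892366409301758), 29.74488067626953)
[[ 435.3 -282. ]
 [ 446.8 -261.4]
 [ 465.1 -272.1]
 [ 454.  -293.2]] [ 450.31414853 -277.15002181] [21.74773438 23.60633335 21.24103172 23.91329551]
handle yaw [60.9563297  59.75497589 62.15089653 58.98764614]
[[301, 126], [353, 141], [368, 156], [344, 223], [276, 202]]
[[ 431.5 -230.4]
 [ 479.6 -244. ]
 [ 494.1 -258. ]
 [ 473.2 -325.4]
 [ 406.1 -303.6]] [ 456.8862047 -272.2994684]
[50.00366036 20.20058826 70.58296121 70.59294911 77.4295211 ] [74.22786117 46.10307628 72.73928035 71.9660607  70.85718004]
```

View pics/w4z.png

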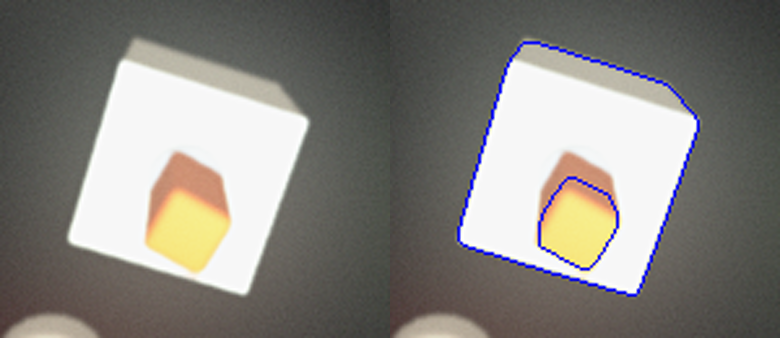

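Run:
```python
from h import *
c=shot("wrist")
Z=lambda L:[(u/2.6+250-.3,v/2.6+110-.3) for u,v in L]
for L,z in(([(180,188),(230,220),(196,272),(146,242)],172),([(120,62),(308,123),(246,295),(68,242)],105)):
    P=np.array([onz(c,*p,z)[:2] for p in Z(L)]);e=np.roll(P,-1,0)-P
    print(P.mean(0).round(1),np.hypot(*e.T).round(1),(np.degrees(np.arctan2(e[:,1],e[:,0]))%90).round(1))
```

```text
[ 450.2 -279.4] [17.7 19.1 17.7 19.5] [56.7 58.7 57.8 58.7]
[ 450.1 -281.5] [71.1 69.8 70.9 70.2] [72.2 72.7 72.6 72.8]
```

Run:
```python
from h import *
r.reach([450.2,-280,240],[-90,0,-32])
c=shot("wrist","w5");print(r.read_time_s(),r.read_tcp_pos(),proj(c,(450.2,-280,172)))
```

```text
16.8167 [ 450.56907836 -279.96642542  240.4362262 ] [318.04215204 229.24619153]
```

View pics/w5.png

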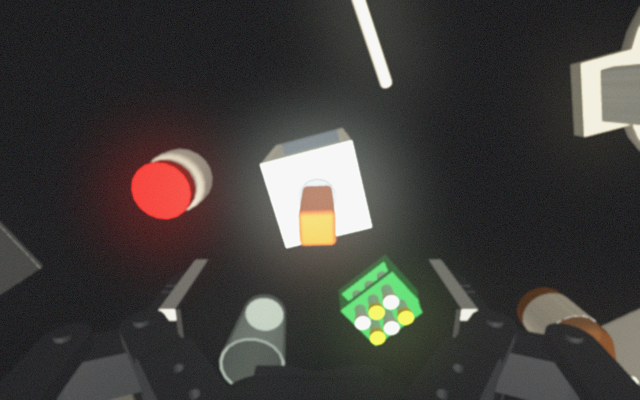

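Handle's top face is centred at (318,227.5), where predicted (318,229), and aligned with the jaws. I'll grasp and lift.

Run:
```python
from h import *
X,Y=450.3,-280
print(r.move_linear([X,Y,153],rate=90,threshold=15))
r.grab(50)
print("w",r.read_gripper_width(),r.read_tcp_pos(),r.read_tcp_rot(),np.round(r.read_force(),1),r.read_time_s())
r.move_linear([X,Y,180],rate=40);print(np.round(r.read_force(),1))
r.move_linear([X,Y,310],rate=120)
r.hold(0.3)
print("w",r.read_gripper_width(),r.read_tcp_pos(),np.round(r.read_force(),1),r.read_time_s())
shot("wrist","w6");c=shot("scene","s6")
cv2.imwrite("pics/s6z.png",cv2.resize(c["color"][130:290,160:400,::-1],None,fx=3,fy=3,interpolation=cv2.INTER_CUBIC))
```

```text
False
w 21.396277842598355 [ 450.46175917 -280.08870461  153.21454394] [-9.00006283e+01 -2.54255094e-02 -3.19996780e+01] [-0.7 -0.3  2.7] 18.5333
[-0.7  0.3 -1.2]
w 21.01560087724544 [ 450.15322994 -279.89898445  309.61407174] [-0.6 -0.8 -1.3] 20.8917
```

View pics/w6.png

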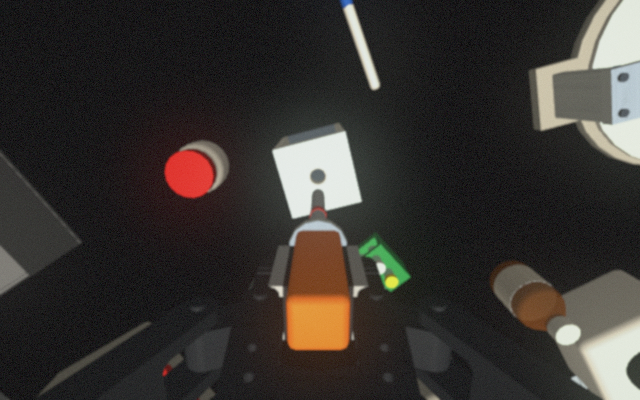

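View pics/s6z.png

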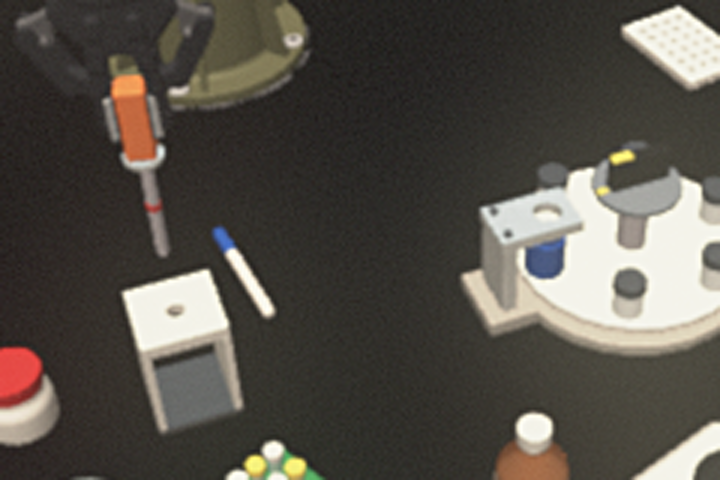

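Run:
```python
from h import *
c=shot("wrist")
T=c["tool_from_camera"]
def pt(P):
    q=np.linalg.inv(T)@np.append(P,1);f=f_of(c);return c["cx"]-f*q[0]/q[2],c["cy"]+f*q[1]/q[2]
print("tip",pt((0,143,0)),"band",pt((0,93,0)),"collar",pt((0,45.5,0)))
print("stand hole",onz(c,318,176,105))
im=c["color"];cv2.imwrite("pics/w6z.png",cv2.resize(im[160:260,268:368,::-1],None,fx=6,fy=6,interpolation=cv2.INTER_CUBIC))
s=shot("scene")
for d in(143,93): print("scene",proj(s,np.array([450.15,-279.9,309.6-d])))
# in s6z: band (153,208), tip (164,253)
```

```text
tip (np.float64(318.4848652807361), np.float64(193.6271024077855)) band (np.float64(318.5156502889023), np.float64(215.12676134095662)) collar (np.float64(318.56028063839506), np.float64(246.29574096185547))
stand hole [ 450.22354066 -280.4514454   105.        ]
scene [213.60941716 213.93492928]
scene [210.23739142 197.78862154]
```

View pics/w6z.png

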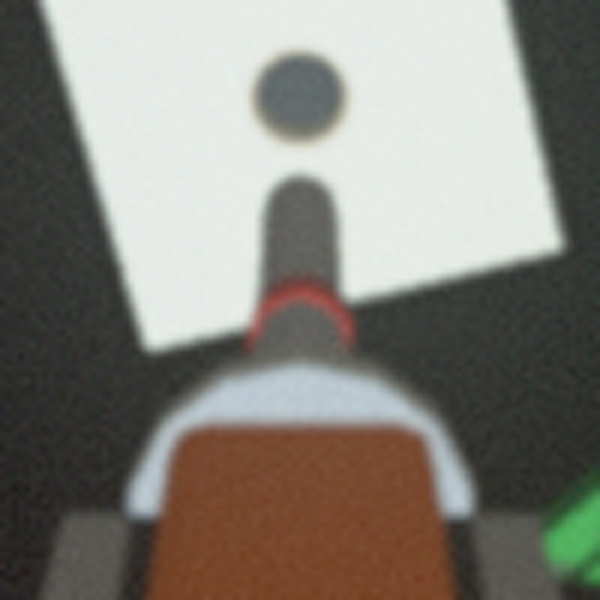

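Run:
```python
from h import *
r.move_linear([547,35.8,312],rate=150)
r.move_linear([547,35.8,273],rate=60)
r.hold(0.4)
c=shot("wrist","w7");print(r.read_time_s(),r.read_tcp_pos(),r.read_tcp_rot(),np.round(r.read_force(),1))
for x,y in((546.5,35.8),(547.5,35.8)): print(proj(c,(x,y,100)))
print("tip",proj(c,np.array(r.read_tcp_pos())-[0,0,143.2]))
im=c["color"];cv2.imwrite("pics/w7z.png",cv2.resize(im[140:260,258:378,::-1],None,fx=5,fy=5,interpolation=cv2.INTER_CUBIC))
s=shot("scene");print(proj(s,(547,36,100)),proj(s,np.array(r.read_tcp_pos())-[0,0,143.2]))
cv2.imwrite("pics/s7z.png",cv2.resize(s["color"][120:250,280:440,::-1],None,fx=4,fy=4,interpolation=cv2.INTER_CUBIC))
```

```text
24.6917 [547.07023652  35.79354844 273.1246957 ] [-8.99921008e+01 -9.88275726e-03 -3.20030321e+01] [ 0.8  0.5 -1.4]
[318.06417775 183.33162043]
[318.67338315 184.27891893]
tip [318.41881361 193.44007477]
[341.20645481 200.08001138] [341.64819477 191.56951273]
```

View pics/w7z.png

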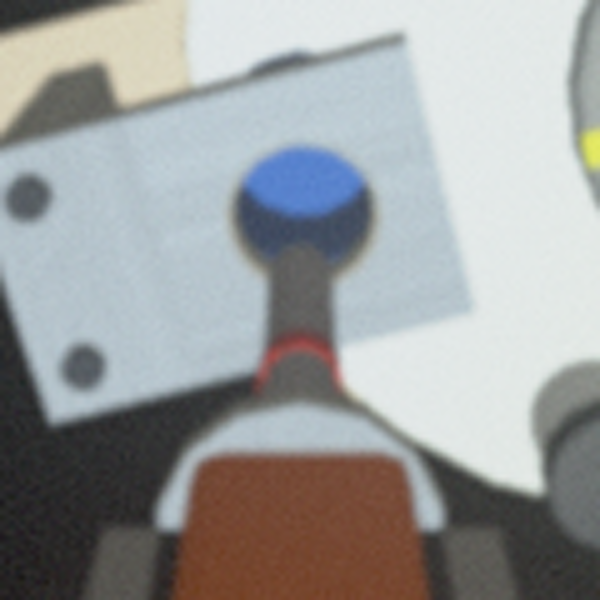

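View pics/s7z.png

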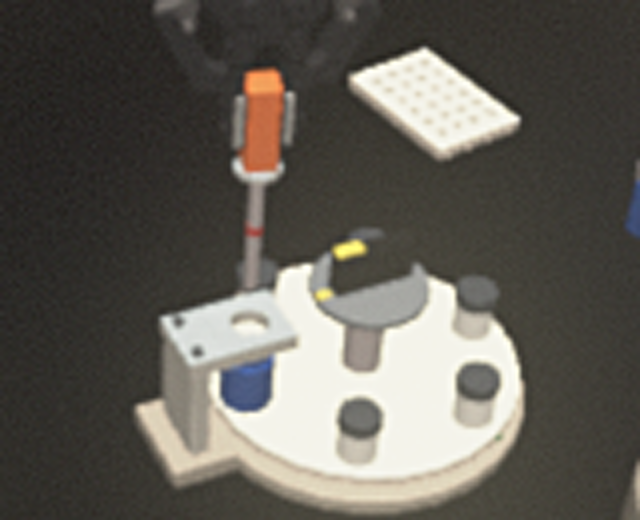

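Hole is centred near (318.6,183), against a prediction of (318.4,183.8), so the aim is within about 1 mm. Lowering in two stages.

Run:
```python
from h import *
r.move_linear([546.7,36.1,255],rate=40)
r.move_linear([546.7,36.1,225],rate=30)
r.hold(0.3)
c=shot("wrist","w8");print(r.read_time_s(),r.read_tcp_pos(),np.round(r.read_force(),1))
im=c["color"];a=cv2.resize(im[140:260,258:378,::-1],None,fx=4,fy=4,interpolation=cv2.INTER_CUBIC)
s=shot("scene");b=cv2.resize(s["color"][150:220,300:370,::-1],(480,480),interpolation=cv2.INTER_CUBIC)
cv2.imwrite("pics/w8z.png",cv2.resize(np.hstack([a,b]),(800,400)))
```

```text
26.8417 [546.77194966  36.10397753 225.11086203] [-0.6 -0.3 -1.4]
```

View pics/w8z.png

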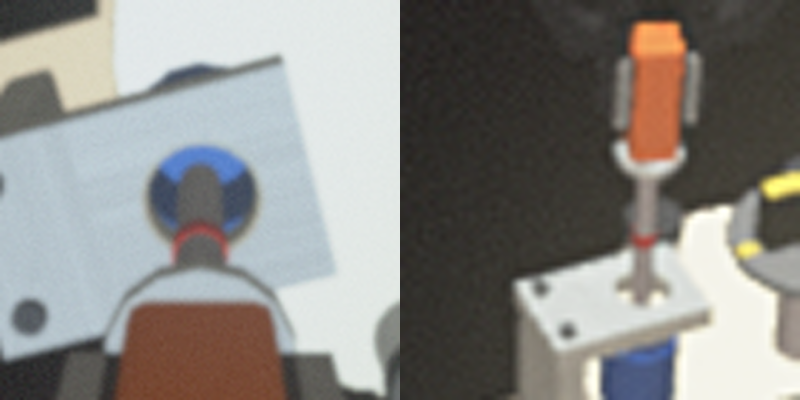

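Run:
```python
from h import *
r.move_linear([547.0,36.6,193.2],rate=25)
r.hold(0.5)
c=shot("wrist","w9");p=np.array(r.read_tcp_pos());print(r.read_time_s(),p,r.read_tcp_rot(),np.round(r.read_force(),1),r.read_gripper_width())
print("hole pred",proj(c,(547,36.4,100)))
im=c["color"];a=cv2.resize(im[140:260,258:378,::-1],(480,480),interpolation=cv2.INTER_CUBIC)
s=shot("scene");b=cv2.resize(s["color"][165:225,310:370,::-1],(480,480),interpolation=cv2.INTER_CUBIC)
cv2.imwrite("pics/w9z.png",cv2.resize(np.hstack([a,b]),(800,400)))
```

```text
28.8667 [547.00317264  36.60046328 193.21047686] [-8.99979508e+01  9.40445616e-04 -3.20008613e+01] [-1.   0.3 -1.8] 21.30740005167244
hole pred [318.24811918 215.13558447]
```

View pics/w9z.png

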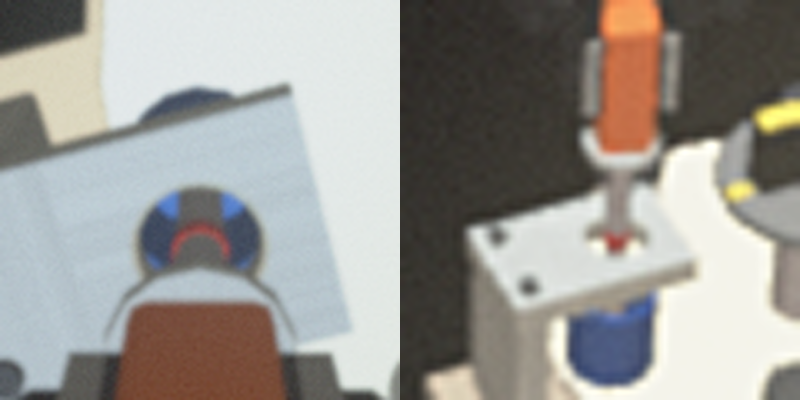

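Run:
```python
from h import *
print(np.abs(r.read_joint_velocities()).max(),r.read_force(),r.read_tcp_pos())
r.job_done()
```

```text
0.1624693253277622 [ 0.37201569  0.29686561 -1.5246479 ] [546.99593041  36.6130325  193.20982089]
the job is handed in; nothing more can be done
```

I wound the handwheel about 185° clockwise in a single grip, let go, then lifted the probe out of its stand and lowered it through the guide hole. I handed the job in at about 29 s with the probe still held there. No verdict was reported.

- **Cup position:** the opposite vial cap and the bar put the cup direction at -106.4° and -107.0°. The guide is at -106.4°, so the cup is within about 1 mm of straight beneath the hole.
- **Probe centring:** in the last wrist picture the shank was centred in the hole to about 0.5–1 mm, and the tool was vertical.
- **Band height:** from the stand geometry, the tip is at 50 mm and the band at the 100 mm top face. The scene picture suggested the band might be about 1 mm lower, which is within its calibration, so I did not adjust it.
- **Contact and stillness:** the force readings showed nothing beyond the probe's own weight while lowering, and the arm was still at hand-in.
- **Disagreements:** my estimates of the hole's position differed by about 1 mm between views. The bar's grip position also sat about 1 mm off the camera's estimate of the axis, so I aimed between them.
- **Not measured:** I did not measure the bystanders again at the end; none were in the gripper's path.

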